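Clamp a sample bottle in the dusting cradle with its draw latch

TASK

Roll the lying glass bottle off its shelf into the vee of the cradle, without picking it up, so that it settles there. Then, with the lever still up, flip the latch's claw over so that it hooks behind the keeper on the sliding end stop, and swing the lever down fully, past centre, so that the bottle stays clamped end to end. Do not disturb the jars and the brush lying around.

Things in the scene. Friction and masses are not known exactly. Their poses are not given: they have to be found in the camera images.
- fixture: Bottle cradle fixed to the table, 216 x 245 mm plywood base. Origin under the middle of its 90-degree aluminium vee, at table height; z up, x away from the robot across the groove, y along it. Vee edges: near x -30 mm (42 mm high), far x +38 mm (50 mm high). A post with a sprung rubber pad is at the vee's -y end, the sliding end stop at its +y end, both 80 mm high. The draw latch is at x +72 mm.
- shelf_mid (a point): Middle of the top of the cradle's flat plywood shelf, 42 mm above the table, flush with the vee's near edge. In fixture axes the shelf runs from x -110 to -32 mm and y -42 to +62 mm; along its near edge an 8 mm high, 6 mm thick lip.
- vee_seat (a point): Where the bottle's centre lies once it has settled in the vee (to within some mm along y): 54 mm above the table. Axes as the fixture's: x in the rolling direction, y along the groove.
- bottle_center (a point): Centre of the lying glass bottle: 60 mm diameter, 93 mm long cylinder at its +y end, then shoulder and 30 mm white cap at the -y end, 125 mm in all, 0.25 kg. Its y axis is the bottle's axis; the glass cylinder's middle is 16 mm to +y of this point. Starts on the shelf, parallel to the vee, centre 72 mm up; lies still until pushed. Between the end stops it has 10 to 15 mm of play.
- latch_pivot (a point): Fixed pivot of the latch lever: 60 mm above the table, at x +72, y -21 mm in the fixture. Lever and claw swing in the upright plane through it along the fixture's y. Axes as the fixture's.
- lever (a joint): Lever angle, rad: 0 = fully down (level, pointing to the fixture's -y; a stop, past centre, so the drawn latch holds it there), 1.57 = upright, stop at 1.85 (leaning to +y). Starts at 1.55 to 1.82. Light friction keeps it where it is left; with the claw hooked, swinging it down takes a few N at its end.
- lever_grip (a point): Centre of the round cross bar (14 mm diameter, 26 mm long) at the lever's end, 85 mm from latch_pivot. The lever is a steel bar 18 mm wide and 6 mm thick from the pivot to there.
- claw (a joint): Claw angle against the lever, rad; the claw's angle above the fixture's +y direction = claw minus lever. Starts at 3.65 to 3.75: standing up, leaning back to -y (stop at 3.78). The hinge is free: pushed past upright towards +y the claw falls over by its own weight. Hooked it reads about 1.2 to 1.5 with the lever up, about 0 with the lever down.
- claw_nose (a point): End of the claw's hook lip. The claw is a steel frame 38 mm wide, 126 mm long, hinged on the lever 35 mm from latch_pivot, side bars passing beside the lever; at its front a plate 30 mm long, 5 mm thick with a 10 mm lip, pointing down when the claw lies forward, to +y while it stands up (its flat back then faces -y). Site y: along the claw, away from the hinge; z: opposite to the lip.
- keeper (a point): Top of the keeper's far (+y) face, 60 mm above the table, on an arm of the sliding end stop, in the latch's plane: upright steel plate 22 mm wide, 6 mm thick, 18 mm high. The claw is hooked when its lip lies behind this face (+y of it) and below its top. Axes as the fixture's. With the lever at 1.55 or more the falling claw clears it and hooks.
- carriage (a joint): Travel of the sliding end stop (with the keeper) towards the bottle, m: 0 = outermost, about 0.019 when the latch is closed, starts at 0 to 0.004. It slides with about 1.5 N of friction; the latch draws it.
- pad (a joint): How far the sprung rubber pad (36 mm disc, 4 N per mm) at the bottle's cap end is pressed in, m: 0 = free, 0.003 to 0.006 when the bottle is clamped.
- jar: Bystander: upright glass jar, 66 mm in diameter, 85 mm high. Origin under its centre.
- small_jar: Bystander: upright small glass jar, 48 mm in diameter, 60 mm high. Origin under its centre.
- brush: Bystander: brush lying flat on the table. Origin under its middle.
Mind the look-alikes: they are no part of the job. What is shaped like the part that bears bottle_center but yellow is not meant.

How it is judged:
On the way, in this order (a step that is already met when the one before it is completed fails the run):
1. the bottle lies settled in the vee, the lever still up (x of bottle_center in the frame of vee_seat between -0.005 and 0.005 m and z of bottle_center in the frame of vee_seat between -0.004 and 0.004 m and angle between the y axis of bottle_center and the y axis of vee_seat, either way round below 0.06 rad and value of joint lever above 1.2 rad), for 0.2 s.
2. the claw is hooked over the keeper, the lever still up, the bottle in the vee (all of step 1 and y of claw_nose in the frame of keeper above 0 m and z of claw_nose in the frame of keeper below -0.004 m), for 0.2 s.
At the end, for the whole second after the job is handed in: Bottle in the vee (centre within 5 mm across and 4 mm in height of vee_seat, parallel within 0.06 rad), claw lip behind the keeper and 4 mm or more below its top, lever below 0.1 rad, end stop drawn in over 12 mm, pad pressed in over 2.5 mm by the bottle (x of bottle_center in the frame of vee_seat between -0.005 and 0.005 m and z of bottle_center in the frame of vee_seat between -0.004 and 0.004 m and angle between the y axis of bottle_center and the y axis of vee_seat, either way round below 0.06 rad and y of claw_nose in the frame of keeper above 0 m and z of claw_nose in the frame of keeper below -0.004 m and value of joint lever below 0.1 rad and value of joint pad above 0.0025 m and value of joint carriage above 0.012 m); the robot touches nothing.
It fails at once if the bottle is picked up (its centre more than 105 mm above the table, 33 mm over its start) (height (world z) of bottle_center above 0.105 m).
It fails at once if a jar or the brush is moved by more than 30 mm (distance of any of jar, small_jar, brush from where it was at the start of the episode above 0.03 m).
It also fails if it takes over 54 s, if anything falls off the work surface, if the arm or the gripper's body presses on something with over 40 N, if the wrist force passes 120 N, or if a joint passes its speed limit or range.

ROBOT

A 6-joint arm with a two-finger parallel gripper is mounted at the origin on the work surface. World frame = base frame: x ahead of the robot, y to its left, z up, the work surface at z = 0. Lengths are in m, angles in rad, forces in N, time in s.
With the tool pointing down it reaches from about 0.35 to 0.775 m from the base axis. Payload 5.5 kg.
Tool frame: the origin (TCP) lies at the very end of the fingers, on their centre line; the grasp point (between the pads) lies 19 mm behind it; z points along the fingers, y is the direction in which the jaws open and shut (so a half turn about z gives the same grasp; the last joint's range is limited). The gripper opens to 85 mm and grips with 20 to 120 N. Pads are 22 mm wide; open, the fingers measure 114 mm over their backs; the gripper's body (76 mm by 85 mm) begins 54 mm behind the grasp point. The pads swing forward as they close: fully open they stand 13 mm farther back than shut.
Start: joints at [-1.483, 0.313, 0.046, 1.304, 0, 1.431], TCP at [0.13, -0.56, 0.231] pointing down, gripper open.
Joint ranges: [-2.76, 2.76], [-0.86, 1.69], [-1.03, 1.26], [-2.2, 2.34], [-1.47, 1.5], [-3.14, 3.14]. Speed limits (rad/s): [2.57, 2.57, 3.14, 3.14, 3.14, 3.14].

INTERFACE

Orientations are given as a unit quaternion [x, y, z, w].
In Python, from workcell import telemetry, cams, arm gives the robot as it stands. The module is installed in compiled form; this text tells all that it offers.
- The arm moves only by the tool drive_tool, never from a script. Its argument "commands" is a list of rows, each a list of 3 entries, a list of its own where there are three numbers: the closure, from 0 (fully open) to 1 (shut), then the shift along the tool's x, y, z in mm, then the turn about the tool's z in units of 5 degrees (1.0 is 5 degrees). In form: [[fingers, [tx, ty, tz], twist], ...]. A call has 1 to 12 rows; each row shifts and turns the commanded pose from where the row before left it, along the tool's axes as they then stand; what a row does not reach is not made up. A row lasts 1/12 s, in which the tool goes at most 41.7 mm and 7.16 degrees, less where a joint would pass 70% of its speed; a pose out of reach is approached as far as the arm can. A call is refused whole if a number of a shift passes 41.7 or a number of a turn 1, either way. A call with a gripper value outside its range is refused whole. The fingers move at their own pace and stop on an object; "force" is the grip in N (left out, the last holds). Time passes only in rows, so rows that do not move let the fingers close. It gives the time, the measured TCP pose, the force and the opening at its end, in the units of the state.
- telemetry.sense(): the state, without advancing time (a new reading comes with each control period).
- cams.grab_frame(name): name is "scene" or "top" or "wrist"; returns a dict with "img" (384x512x3 uint8, blue, green, red), "fx", "fy", "cx", "cy" (pixels), "origin" and "attitude" of the camera in the world; the wrist camera has in their place "hand_eye" (4x4, takes a point from camera to tool coordinates, whose origin is the TCP and whose axes are the flange's). Camera axes: x right, y up, looking along -z (the intrinsics and any distortion apply to the point x, -y, -z); pixel columns grow to the right and rows downward; lengths in m; the calibration is good to about 2 mm. A picture is of the moment at which its call begins: read the wrist's pose just before it. There is no depth.
- arm.close_job(): hands the job in, once; it reports no verdict.
The state is a dict: "time": time; "joints": joint angles; "qvel": joint speeds; "effort": joint torques, N m; "ee_pos": TCP position; "tool_rot": TCP orientation; "contact_force": force on the tool from outside, world axes, zero at the start; "moment": the same for the moment, N m; "grip_width": finger opening in m.
Only numpy, scipy, OpenCV 4.12 (cv2) and the standard library are available. Lean on these libraries where they do the work, as an engineer would, in place of code of your own. Each camera call takes 0.05 s, during which the arm holds its last target. There are 200 camera calls.

## Working session

There is one attempt and no reset: what is moved stays moved. The work goes in short steps, Python scripts to look and compute and a tool call to move; the robot and the scene stay as the last step left them, time stands still between calls to the robot, and variables do not carry over. Pictures are saved under pics/ and viewed, about 8 in all and at most 12, crops included, and the job is handed in when it is done.

Besides the shell and the picture viewer there is one more tool, called after "Emit:" by a JSON object that holds its "api" and its "payload". drive_tool: Moves the arm, as the interface text tells. Its arguments: {"type":"object","properties":{"commands":{"type":"array","items":{"type":"array"}},"force":{"type":"number"}},"required":["commands"]}

```bash
mkdir -p pics; cat > h.py <<'E'
import numpy as np, cv2
from scipy.spatial.transform import Rotation as R
from workcell import telemetry, cams, arm
def cam(name):
    s=telemetry.sense(); f=cams.grab_frame(name)
    if name=="wrist":
        T=np.eye(4); T[:3,:3]=R.from_quat(s["tool_rot"]).as_matrix(); T[:3,3]=s["ee_pos"]
        M=T@np.array(f["hand_eye"])
        f["o"],f["A"]=M[:3,3],M[:3,:3]
    else:
        a=np.array(f["attitude"]); f["o"]=np.array(f["origin"])
        f["A"]=a if a.shape==(3,3) else R.from_quat(a).as_matrix()
    return f
def ray(f,u,v):
    d=f["A"]@np.array([(u-f["cx"])/f["fx"],-(v-f["cy"])/f["fy"],-1]); return f["o"],d/np.linalg.norm(d)
def plane(f,u,v,z):
    o,d=ray(f,u,v); return o+d*(z-o[2])/d[2]
def proj(f,p):
    q=f["A"].T@(np.array(p)-f["o"]); return f["cx"]-f["fx"]*q[0]/q[2], f["cy"]+f["fy"]*q[1]/q[2]
def tri(f1,p1,f2,p2):
    o1,d1=ray(f1,*p1);o2,d2=ray(f2,*p2)
    t=np.linalg.lstsq(np.c_[d1,-d2],o2-o1,rcond=None)[0]
    a,b=o1+t[0]*d1,o2+t[1]*d2
    return (a+b)/2,np.linalg.norm(a-b)
E
python3 - <<'E'
from h import *
import pickle
s=telemetry.sense(); print({k:np.round(v,3) for k,v in s.items()})
for n in("scene","top"):
    f=cam(n); print(n,f.keys(),np.round(f["o"],3),np.round(f["A"],2).tolist(),f["fx"],f["cx"],f["cy"])
    pickle.dump(f,open(n+"0.pkl","wb"))
    cv2.imwrite(f"pics/{n}0.png",cv2.resize(f["img"],(800,600),interpolation=cv2.INTER_CUBIC))
E
```

```text
{'time': np.float64(0.0), 'joints': array([-1.483,  0.314,  0.045,  1.304, -0.   ,  1.431]), 'qvel': array([ 0.002,  0.002,  0.002, -0.   , -0.001, -0.001]), 'effort': array([ 1.0000e-03, -4.8063e+01,  2.9853e+01,  1.9000e-02, -0.0000e+00,
        0.0000e+00]), 'ee_pos': array([ 0.13, -0.56,  0.23]), 'tool_rot': array([ 0.994,  0.114,  0.   , -0.001]), 'contact_force': array([-0.576,  0.049, -0.062]), 'moment': array([0.021, 0.053, 0.031]), 'grip_width': np.float64(0.085)}
scene dict_keys(['img', 'fx', 'fy', 'cx', 'cy', 'origin', 'attitude', 'o', 'A']) [ 0.995 -0.517  0.694] [[0.68, -0.47, 0.56], [0.73, 0.44, -0.52], [0.0, 0.76, 0.65]] 376.7883314736947 250.99177391146077 195.97682582425495
top dict_keys(['img', 'fx', 'fy', 'cx', 'cy', 'origin', 'attitude', 'o', 'A']) [0.378 0.019 0.998] [[-0.01, 0.99, -0.12], [-1.0, -0.01, 0.0], [0.0, 0.12, 0.99]] 369.70720526272765 253.779096699918 192.55779911010924
```

View pics/scene0.png

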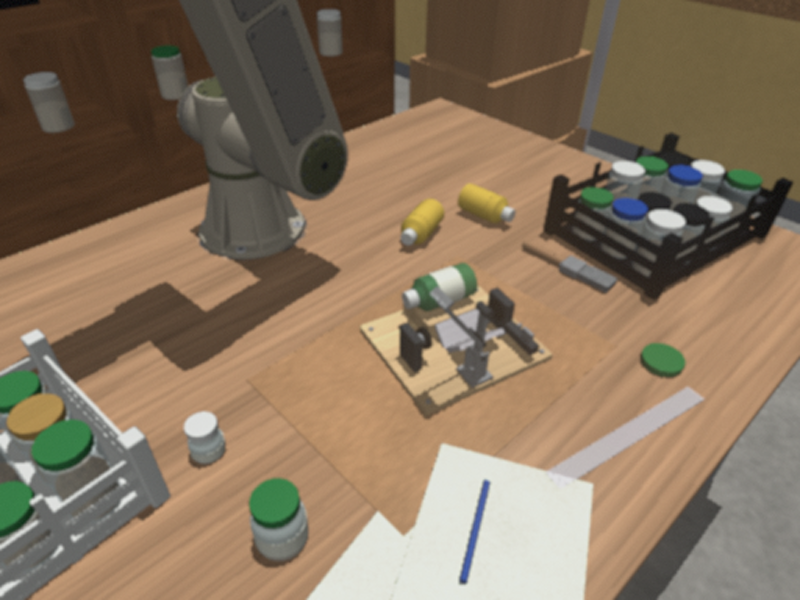

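View pics/top0.png

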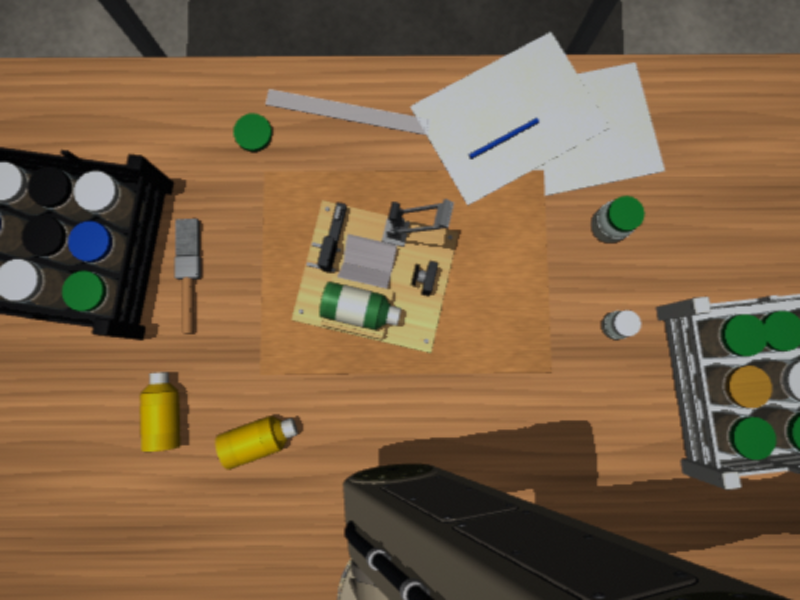

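The scene shows the cradle with the green bottle on its shelf at about (445,287). The latch stands up at about (465,340), and the yellow bottles are the decoys. In the top view the base corners are near (322,201), (292,320), (432,352) and (458,230), with the bottle at about (355,306). The jar is at (620,218), the small jar at (622,324) and the brush at (187,275).

```bash
python3 - <<'E'
from h import *
import pickle
t=pickle.load(open("top0.pkl","rb")); s=pickle.load(open("scene0.pkl","rb"))
k=1.5625
for n,u,v,z in [("TL",322,201,.012),("BL",292,320,.012),("BR",432,352,.012),("TR",459,229,.012),("bot",355,306,.1),("veeTL",350,237,.05),("veeTR",398,248,.05),("veeBL",340,275,.042),("veeBR",388,287,.042)]:
    print(n,np.round(plane(t,u/k,v/k,z),3))
# bottle green mask axis
hsv=cv2.cvtColor(t["img"],cv2.COLOR_BGR2HSV)
m=cv2.inRange(hsv,(50,90,30),(85,255,255)); m[:, :180]=0; m[:,300:]=0; m[:170]=0;m[240:]=0
ys,xs=np.nonzero(m); print(xs.min(),xs.max(),ys.min(),ys.max())
a=t["img"][115:235,175:310]; b=s["img"][160:270,220:360]
a=cv2.resize(a,None,fx=5,fy=5,interpolation=cv2.INTER_CUBIC); cv2.imwrite("pics/topz.png",a)
b=cv2.resize(b,None,fx=5,fy=5,interpolation=cv2.INTER_CUBIC); cv2.imwrite("pics/scenez.png",b)
E
```

```text
TL [0.67  0.145 0.012]
BL [0.461 0.195 0.012]
BR [ 0.405 -0.044  0.012]
TR [ 0.618 -0.094  0.012]
bot [0.475 0.081 0.1  ]
veeTL [0.597 0.093 0.05 ]
veeTR [0.577 0.013 0.05 ]
veeBL [0.534 0.11  0.042]
veeBR [0.513 0.03  0.042]
205 248 181 209
```

View pics/topz.png

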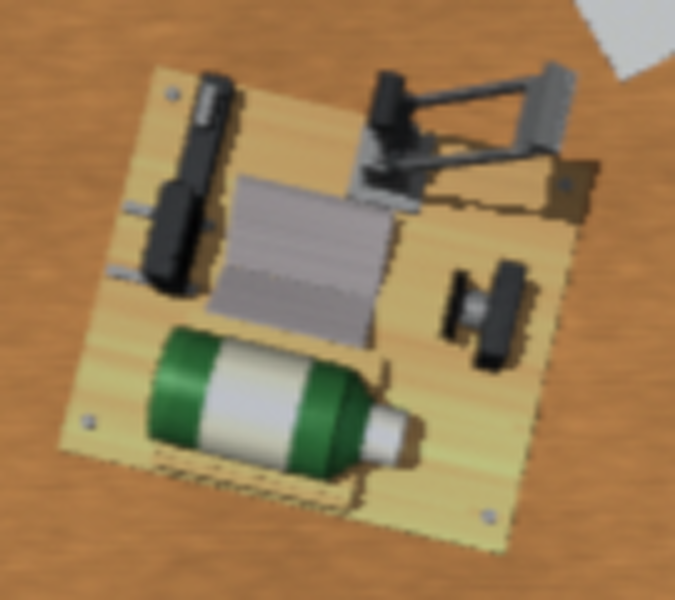

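View pics/scenez.png

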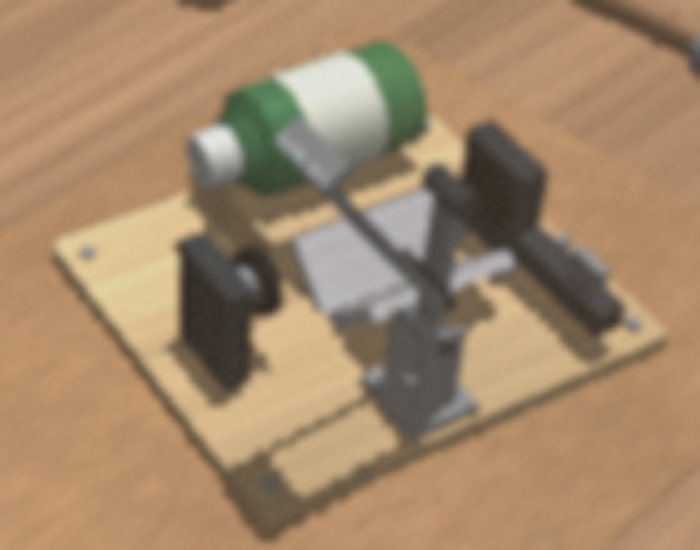

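The top crop shows the vee corners at (240,175), (395,212), (208,308) and (370,347), and the shelf corner at (385,362). It also shows the cross bar at about (388,100) and the claw plate at about (548,107). The scene crop confirms that the lever is up with its bar at about (450,190), and the claw is leaning back with its plate at about (312,150).

```bash
cat > fx.py <<'E'
from h import *
import pickle
from scipy.optimize import least_squares
t=pickle.load(open("top0.pkl","rb")); s=pickle.load(open("scene0.pkl","rb"))
T=lambda u,v:(175+(u+.5)/5-.5,115+(v+.5)/5-.5); S=lambda u,v:(220+(u+.5)/5-.5,160+(v+.5)/5-.5)
P=lambda u,v,z:plane(t,*T(u,v),z)[:2]; Q=lambda u,v,z:plane(s,*S(u,v),z)[:2]
E
python3 - <<'E'
from fx import *
obs=[(P(240,175,.05),38,None),(P(395,212,.05),38,None),(P(208,308,.042),-30,None),(P(370,347,.042),-30,None),
(P(385,362,.042),-32,-42),(P(352,515,.05),-110,-42)]
base=[P(155,67,.012),P(60,450,.012),P(505,551,.012),P(598,160,.012)]
def loc(p,q): 
    c,sn=np.cos(q[2]),np.sin(q[2]); d=(np.array(p)-q[:2])*1000
    return np.array([c*d[0]+sn*d[1],-sn*d[0]+c*d[1]])
def res(q):
    r=[]
    for p,x,y in obs:
        l=loc(p,q)
        r.append(l[0]-x)
        if y is not None:r.append(l[1]-y)
    b=[loc(p,q) for p in base]
    r+=[b[0][0]-b[3][0],b[1][0]-b[2][0],b[0][1]-b[1][1],b[2][1]-b[3][1]]
    return r
o=least_squares(res,[.55,.05,-.22]); q=o.x; print(q,np.round(o.fun,1)); np.save("q.npy",q)
print("base",[np.round(loc(p,q)) for p in base])
for n,a in {"postface_top":(497,315,.08),"stopface":(190,240,.08),"bottle left":(165,385,.1-.028),"bottle cap":(410,437,.072),"padface":(447,305,.054),"botback":(240,467,.072),"screwTR":(566,184,.012)}.items():print(n,np.round(loc(P(*a),q),1))
for n,a,b in [("bar",(388,100),(450,190)),("plate",(548,107),(312,150))]:
    X,e=tri(t,T(*a),s,S(*b)); print(n,np.round(X,3),round(e*1000,1),np.round(loc(X[:2],q),1))
print("jar etc",[np.round(plane(t,u/1.5625,v/1.5625,z),3) for u,v,z in[(625,215,.085),(626,324,.06),(187,275,.01)]])
E
```

```text
[ 0.54813371  0.05341    -0.23382727] [ 4.7  3.8  1.6  0.6 -3.4  0.8 -7.2 -0.8 -3.7 -0.9  0.8  3.2]
base [array([ 99., 119.]), array([-117.,  119.]), array([-116., -125.]), array([ 103., -128.])]
postface_top [ -4.4 -92. ]
stopface [-1.8 67.4]
bottle left [-75.6  63.3]
bottle cap [-73.5 -63. ]
padface [ -0.8 -66.2]
botback [-107.4   16.8]
screwTR [  85.8 -114.2]
bar [0.616 0.02  0.146] 2.3 [ 74. -17.]
plate [ 0.597 -0.052  0.198] 0.6 [ 72.  -91.5]
jar etc [array([ 0.622, -0.355,  0.085]), array([ 0.447, -0.358,  0.06 ]), array([0.541, 0.378, 0.01 ])]
```

The fit agrees with the given sizes: the base measures 216 x 245, the bar is at z 0.146, and the lever is at about 1.62. The bottle centre is near fixture (-75, 0). I'll move over, turned so the jaws lie along the groove.

Emit:
{"api": "drive_tool", "payload": {"commands": [[0.4, [40, 0, -6], 0], [0.4, [40, 0, -6], 0], [0.4, [40, 0, -6], 0], [0.4, [40, 0, -6], 0], [0.4, [40, 0, -6], 0], [0.4, [40, 0, -6], 0], [0.4, [40, 0, -6], 0], [0.4, [40, 0, -6], 0], [0.4, [40, 0, -6], 0], [0.4, [40, 0, -6], 0], [0.4, [41, 0, 0], 0]]}}

```text
time: 1.02
ee_pos: [0.5612, -0.4599, 0.2924]
tool_rot: [0.994, 0.114, 0.0, 0.001]
contact_force: [0.7, -1.8, 0.0]
grip_width: 0.0512
```

Emit:
{"api": "drive_tool", "payload": {"commands": [[0.4, [0, -41, 0], 0], [0.4, [0, -41, 0], 0], [0.4, [0, -41, 0], 0], [0.4, [0, -41, 0], 0], [0.4, [0, -41, 0], 0], [0.4, [0, -41, 0], 0], [0.4, [0, -41, 0], 0], [0.4, [0, -41, 0], 0], [0.4, [0, -41, 0], 0], [0.4, [0, -41, 0], 0], [0.4, [0, -41, 0], 0], [0.4, [0, -41, 0], 0]]}}

```text
time: 2.02
ee_pos: [0.4472, 0.0204, 0.291]
tool_rot: [0.994, 0.113, -0.0, -0.0]
contact_force: [0.2, 0.5, 0.1]
grip_width: 0.0512
```

Emit:
{"api": "drive_tool", "payload": {"commands": [[0.4, [0, -41, 0], 0], [0.4, [0, -41, 0], 0], [0.4, [0, 0, 0], -1], [0.4, [0, 0, 0], -1], [0.4, [0, 0, 0], -1], [0.4, [0, 0, 0], -1], [0.4, [0, 0, 0], -1], [0.4, [0, 0, 0], -1], [0.4, [0, 0, 0], -1], [0.4, [0, 0, 0], -1], [0.4, [0, 0, 0], -1], [0.4, [0, 0, 0], -1]]}}

```text
time: 3.02
ee_pos: [0.4295, 0.0986, 0.2909]
tool_rot: [0.851, 0.525, -0.0, -0.0]
contact_force: [-0.2, 0.2, -0.9]
grip_width: 0.0512
```

Emit:
{"api": "drive_tool", "payload": {"commands": [[0.4, [0, 0, 0], -1], [0.4, [0, 0, 0], -1], [0.4, [0, 0, 0], -1], [0.4, [0, 0, 0], -1], [0.4, [0, 0, 0], -1], [0.4, [0, 0, 0], -1], [0.4, [0, 0, 0], -1], [0.4, [0, 0, 0], -1], [0.4, [0, 0, 0], -1], [0.4, [0, 0, 0], -1], [0.4, [0, 0, 0], -1], [0.4, [0, 0, 0], -1]]}}

```text
time: 4.02
ee_pos: [0.4295, 0.0986, 0.2909]
tool_rot: [0.475, 0.88, -0.0, -0.0]
contact_force: [-0.6, -0.7, -0.5]
grip_width: 0.0511
```

Emit:
{"api": "drive_tool", "payload": {"commands": [[0.4, [0, 0, 0], -1], [0.4, [0, 0, 0], -1], [0.4, [0, 0, 0], -1], [0.4, [0, 0, 0], -1], [0.4, [0, 0, 0], -1], [0.4, [0, 0, 0], -1], [0.4, [0, 0, 0], -1], [0.4, [0, 0, 0], -1], [0.4, [0, 0, 0], -0.7], [0.4, [0, 0, 0], 0]]}}

```text
time: 4.85
ee_pos: [0.4295, 0.0986, 0.2909]
tool_rot: [0.116, 0.993, -0.0, -0.0]
contact_force: [-1.0, 0.2, -0.5]
grip_width: 0.0512
```

```bash
python3 - <<'E'
from h import *
import pickle
f=cam("wrist"); pickle.dump(f,open("w1.pkl","wb")); print(f["o"],f["A"].round(2).tolist())
cv2.imwrite("pics/w1.png",cv2.resize(f["img"],(800,600),interpolation=cv2.INTER_CUBIC))
E
```

```text
[0.35991611 0.11574248 0.43290242] [[0.23, -0.93, -0.27], [0.97, 0.22, 0.07], [-0.0, -0.28, 0.96]]
```

View pics/w1.png

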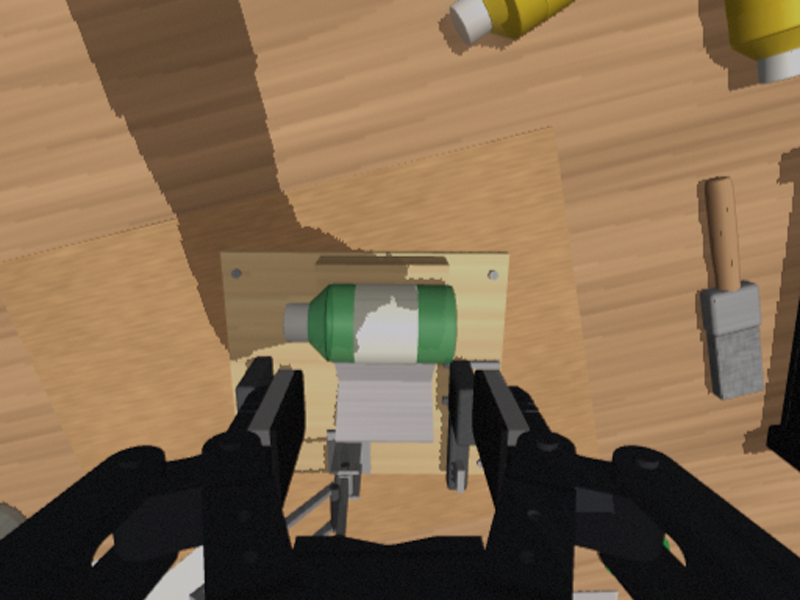

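The wrist view shows the cradle squarely. The base near corners are at (221,252) and (508,252), the shelf lip runs (316,257)-(448,257), and the far vee edge runs (336,441)-(433,441). The bottle spans columns 285-456 and rows 284-364.

```bash
cat >> fx.py <<'E'
def loc(p,q): 
    c,sn=np.cos(q[2]),np.sin(q[2]); d=(np.array(p)[:2]-q[:2])*1000
    return np.array([c*d[0]+sn*d[1],-sn*d[0]+c*d[1]])
def wld(l,q):
    c,sn=np.cos(q[2]),np.sin(q[2]); l=np.array(l)/1000
    return q[:2]+[c*l[0]-sn*l[1],sn*l[0]+c*l[1]]
E
python3 - <<'E'
from fx import *
w=pickle.load(open("w1.pkl","rb")); q=np.load("q.npy"); k=1.5625
W=lambda u,v,z:plane(w,u/k,v/k,z)
for n,a in {"baseL -123?":(221,252,.012),"baseR":(508,252,.012),"lipL(-110,-42)":(316,257,.05),"lipR(-110,62)":(449,257,.05),"veeFL(38)":(336,441,.05),"veeFR":(433,441,.05),"cap":(285,322,.072),"botR":(456,322,.08),"bottop":(370,284,.085),"botbot":(370,364,.085),"stopface":(450,400,.08)}.items(): 
    p=W(*a); print(n,p.round(3),loc(p,q).round(1))
E
```

```text
baseL -123? [ 0.405 -0.04   0.012] [-117.4 -124.4]
baseR [0.461 0.196 0.012] [-117.6  118.2]
lipL(-110,-42) [0.422 0.044 0.05 ] [-120.8  -38.7]
lipR(-110,62) [0.445 0.144 0.05 ] [-120.8   63.9]
veeFL(38) [0.581 0.017 0.05 ] [ 40.1 -27.8]
veeFR [0.6   0.098 0.05 ] [40.  55.6]
cap [0.461 0.012 0.072] [-75.3 -60.9]
botR [0.488 0.137 0.08 ] [-78.1  67. ]
bottop [0.444 0.082 0.085] [-108.3    4. ]
botbot [0.503 0.068 0.085] [-46.7   3.5]
stopface [0.549 0.12  0.08 ] [-14.5  64.8]
```

Shifting the frame about +1 to +2 mm fits both views. The bottle's +y end looks level with the end stop's face, so I'll look from above the groove before rolling.

Emit:
{"api": "drive_tool", "payload": {"commands": [[0.4, [-40, 0, 0], 0], [0.4, [-40, 0, 0], 0], [0.4, [-20, 0, 0], 0], [0.4, [0, 0, 0], 0]]}}

```text
time: 5.23
ee_pos: [0.5306, 0.0741, 0.2897]
tool_rot: [0.119, 0.993, -0.0, 0.0]
contact_force: [0.3, 0.0, 0.5]
grip_width: 0.051
```

```bash
python3 - <<'E'
from h import *
import pickle
print(telemetry.sense()["ee_pos"])
f=cam("wrist"); pickle.dump(f,open("w2.pkl","wb")); print(f["o"])
cv2.imwrite("pics/w2.png",cv2.resize(f["img"][20:300,100:400],(800,747),interpolation=cv2.INTER_CUBIC)[:600])
E
```

```text
[0.53062457 0.07409709 0.28974695]
[0.4609324  0.09167371 0.43165254]
```

View pics/w2.png

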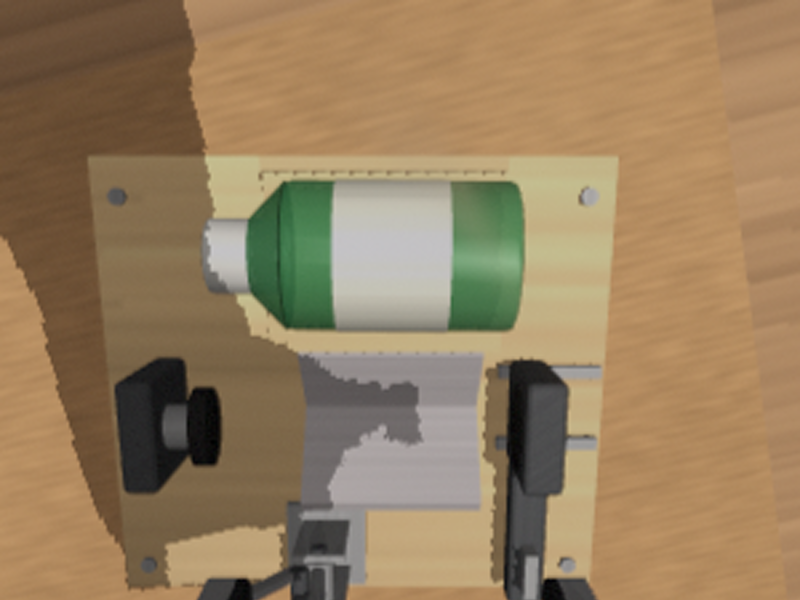

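The close view gives the pad face at column 221, the stop face at column 513, and the bottle from column 203 to 524. The vee rows are 352 to 508.

```bash
python3 - <<'E'
from fx import *
w=pickle.load(open("w2.pkl","rb")); q=np.load("q.npy"); k=800/300
W=lambda u,v,z:plane(w,100+u/k,20+v/k,z)
for n,a in {"baseNL":(89,157,.012),"baseNR":(617,157,.012),"baseFL":(127,588,.012),"baseFR":(592,586,.012),"lipL":(261,172,.05),"lipR":(507,172,.05),"veeNL":(300,352,.042),"veeNR":(483,352,.042),"veeFL(38)":(303,508,.05),"veeFR":(481,508,.05),"pad":(221,425,.054),"stop":(513,425,.08),"stoplow":(509,425,.054),"cap":(203,255,.072),"botR":(524,255,.072),"botN":(390,181,.08),"botF":(390,330,.08),"latch base":(325,543,.012)}.items(): 
    p=W(*a); print(n,p.round(3),loc(p,q).round(1))
E
```

```text
baseNL [ 0.406 -0.041  0.012] [-116.6 -124.4]
baseNR [0.463 0.196 0.012] [-115.5  118.8]
baseFL [ 0.616 -0.093  0.012] [  99.7 -126.8]
baseFR [0.673 0.147 0.012] [ 99.6 120.1]
lipL [0.434 0.04  0.05 ] [-108.2  -39.8]
lipR [0.458 0.14  0.05 ] [-107.8   63.7]
veeNL [0.512 0.034 0.042] [-30.7 -27. ]
veeNR [0.532 0.115 0.042] [-30.4  56.3]
veeFL(38) [0.582 0.017 0.05 ] [ 41.6 -27.3]
veeFR [0.602 0.098 0.05 ] [42.  56.3]
pad [ 0.534 -0.007  0.054] [  0.3 -62.5]
stop [0.558 0.119 0.08 ] [-5.6 65.8]
stoplow [0.565 0.119 0.054] [ 0.9 67.6]
cap [0.46  0.011 0.072] [-75.4 -61.7]
botR [0.491 0.138 0.072] [-74.9  69. ]
botN [0.451 0.092 0.08 ] [-103.5   14.7]
botF [0.507 0.078 0.08 ] [-45.7  14.3]
latch base [0.616 0.016 0.012] [ 74.5 -20.9]
```

The corrected fixture frame has its origin at (0.5505, 0.0549), yaw -0.234. The bottle spans y -61 to 63 with its axis at x -77, while the gap runs from about -68 to 64. It needs about -3 mm along its axis before rolling, so I'll nudge its end with shut fingers.

Emit:
{"api": "drive_tool", "payload": {"commands": [[1, [27, 36, 0], 0], [1, [26, 35, 0], 0], [1, [0, 0, 38], 0], [1, [0, 0, 38], 0], [1, [0, 0, 38], 0], [1, [0, 0, 30], 0], [1, [0, 0, 0], 0], [1, [0, 0, 0], 0], [1, [0, 0, 38], 0], [1, [0, 0, 38], 0], [1, [0, 0, 8], 0], [1, [0, 0, 0], 0]]}}

```text
time: 6.28
ee_pos: [0.4934, 0.1517, 0.0634]
tool_rot: [0.117, 0.993, -0.0, -0.001]
contact_force: [-0.1, -0.9, -0.3]
grip_width: 0.0001
```

Emit:
{"api": "drive_tool", "payload": {"commands": [[1, [0, -3, 0], 0], [1, [0, -2, 0], 0], [1, [0, -1, 0], 0], [1, [0, -1, 0], 0], [1, [0, -1, 0], 0], [1, [0, 0, 0], 0]]}}

```text
time: 6.78
ee_pos: [0.4931, 0.1442, 0.0643]
tool_rot: [0.117, 0.993, 0.0, 0.001]
contact_force: [0.8, 2.4, 2.8]
grip_width: -0.0005
```

```bash
cat >> fx.py <<'E'
q=np.array([.5505,.0549,-.234])
E
python3 - <<'E'
from fx import *
s=telemetry.sense(); print(s["ee_pos"],loc(s["ee_pos"],q),s["grip_width"],s["contact_force"])
f=cam("top")
def m(g):
    hsv=cv2.cvtColor(g["img"],cv2.COLOR_BGR2HSV); m=cv2.inRange(hsv,(50,90,30),(85,255,255)); m[:,:180]=0;m[:,300:]=0;m[:150]=0;m[240:]=0
    ys,xs=np.nonzero(m); return xs.mean(),ys.mean(),xs.min(),xs.max(),ys.min(),ys.max()
for g in(t,f):
    r=m(g); print(np.round(r,2), loc(plane(g,r[0],r[1],.095),q))
E
```

```text
[0.49305335 0.14421659 0.06428491] [-76.59090478  73.56224005] -0.0004922514455066853 [0.78447707 2.43998326 2.84075729]
[227.22 195.85 205.   248.   181.   209.  ] [-78.94091124   8.45945112]
[233.08 198.   206.   249.   181.   210.  ] [-80.86665749  -6.79511545]
```

Emit:
{"api": "drive_tool", "payload": {"commands": [[1, [0, 8, 0], 0], [1, [0, 0, -35], 0], [1, [0, 0, -35], 0], [0.4, [25, -35, 0], 0], [0.4, [24, -35, 0], 0], [0.4, [0, 0, 0], 0], [0.4, [0, 0, 0], 0], [0.4, [0, 0, 0], 0], [0.4, [0, 0, 38], 0], [0.4, [0, 0, 35], 0], [0.4, [0, 0, 0], 0]]}}

```text
time: 7.75
ee_pos: [0.4283, 0.0968, 0.0553]
tool_rot: [0.117, 0.993, -0.001, -0.004]
contact_force: [-2.0, 0.1, 0.6]
grip_width: 0.0513
```

```bash
python3 - <<'E'
from fx import *
s=telemetry.sense(); print(s["ee_pos"],loc(s["ee_pos"],q),s["grip_width"],s["contact_force"])
f=cam("top"); cv2.imwrite("pics/t2.png",cv2.resize(f["img"][100:240,160:320],(640,560),interpolation=cv2.INTER_CUBIC))
E
```

```text
[0.42834285 0.09682256 0.05527984] [-128.54856786   12.45541261] 0.05126474243806523 [-1.98412046  0.0739498   0.57096043]
```

View pics/t2.png

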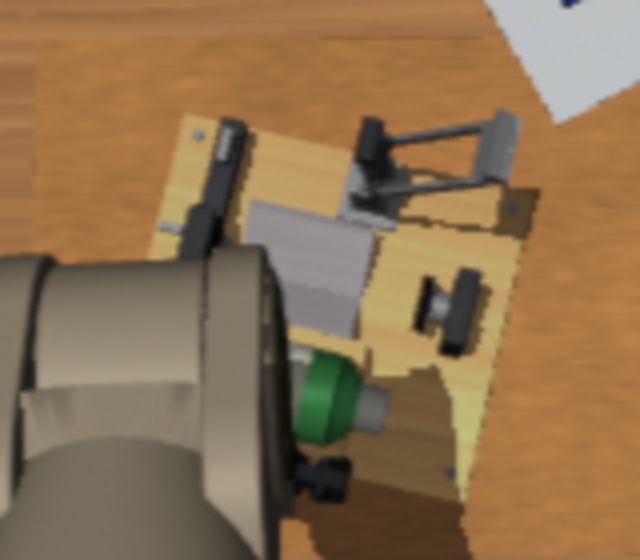

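The fingers stand just behind the bottle at about (330,478), and the claw, latch and posts are untouched. Now a slow push.

Emit:
{"api": "drive_tool", "payload": {"commands": [[0.4, [-4, 0, -3], 0], [0.4, [-4, 0, 0], 0], [0.4, [-4, 0, 0], 0], [0.4, [-4, 0, 0], 0], [0.4, [-4, 0, 0], 0], [0.4, [-4, 0, 0], 0], [0.4, [-4, 0, 0], 0], [0.4, [-4, 0, 0], 0], [0.4, [-4, 0, 0], 0], [0.4, [-4, 0, 0], 0], [0.4, [-3, 0, 0], 0], [0.4, [-2, 0, 0], 0]]}}

```text
time: 8.8
ee_pos: [0.4761, 0.0859, 0.0632]
tool_rot: [0.117, 0.993, -0.0, 0.0]
contact_force: [0.7, -0.0, 0.0]
grip_width: 0.0511
```

```bash
python3 - <<'E'
from fx import *
s=telemetry.sense(); print(s["ee_pos"],loc(s["ee_pos"],q),s["grip_width"],s["contact_force"])
f=cam("wrist"); cv2.imwrite("pics/w3.png",f["img"])
E
```

```text
[0.47610132 0.08593917 0.06322372] [-79.56813188  12.94239751] 0.051081191791137404 [ 0.7442256  -0.00839946  0.04323077]
```

View pics/w3.png

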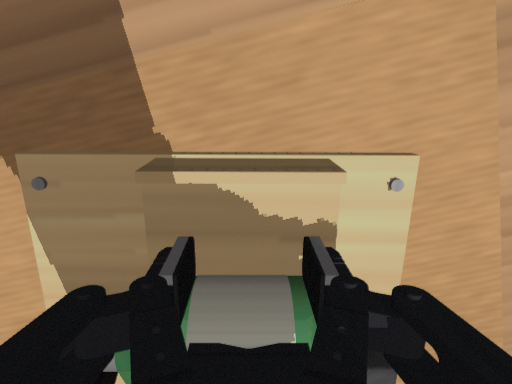

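The bottle has rolled ahead of the fingers, with its near edge at row 275. I'll push the last few mm, then back off and measure.

Emit:
{"api": "drive_tool", "payload": {"commands": [[0.4, [-4, 0, 0], 0], [0.4, [-4, 0, 0], 0], [0.4, [-4, 0, 0], 0], [0.4, [-4, 0, 0], 0], [0.4, [-4, 0, 0], 0], [0.4, [0, 0, 0], 0], [0.4, [0, 0, 0], 0]]}}

```text
time: 9.43
ee_pos: [0.4953, 0.0814, 0.0632]
tool_rot: [0.117, 0.993, -0.0, -0.0]
contact_force: [0.6, -0.1, -0.5]
grip_width: 0.0511
```

Emit:
{"api": "drive_tool", "payload": {"commands": [[0.4, [20, 0, -30], 0], [0.4, [0, 0, -40], 0], [0.4, [0, 0, -40], 0], [0.4, [-20, 0, -36], 0], [0.4, [-40, 0, 0], 0], [1, [-10, 0, 0], 0], [1, [0, 0, 0], 0]]}}

```text
time: 10.02
ee_pos: [0.5464, 0.0691, 0.2094]
tool_rot: [0.118, 0.993, 0.0, 0.001]
contact_force: [-0.2, -0.0, -0.8]
grip_width: 0.0278
```

```bash
python3 - <<'E'
from fx import *
s=telemetry.sense(); print(s["ee_pos"],loc(s["ee_pos"],q),s["grip_width"],s["contact_force"])
f=cam("wrist"); pickle.dump(f,open("w4.pkl","wb")); a=f["img"]; g=cam("scene"); pickle.dump(g,open("s4.pkl","wb"))
b=cv2.resize(g["img"][150:280,215:365],(450,390),interpolation=cv2.INTER_CUBIC)
c=np.zeros((390,800,3),np.uint8); c[:,:450]=b; c[:262,450:]=cv2.resize(a,(350,262),interpolation=cv2.INTER_AREA)
cv2.imwrite("pics/w4.png",c)
E
```

```text
[0.54636316 0.06907499 0.20944864] [-7.31086026 12.82946226] 0.027786280088578034 [-0.18174846 -0.0135864  -0.80653239]
```

View pics/w4.png

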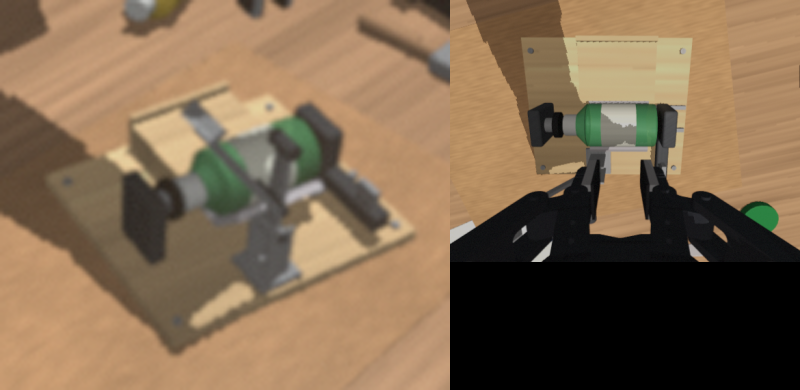

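The bottle lies settled and parallel in the vee, between the pad (column 178 of the scene crop) and the stop, and the lever is still up. Next I go round behind the claw with shut fingers.

Emit:
{"api": "drive_tool", "payload": {"commands": [[1, [0, 0, -25], 0], [1, [0, -10, -25], 0], [1, [0, -38, 0], 0], [1, [0, -38, 0], 0], [1, [0, -38, 0], 0], [1, [-20, -20, 0], 0], [1, [-40, 0, 0], 0], [1, [-19, 0, 0], 0], [1, [0, 0, 38], 0], [1, [0, 0, 38], 0], [1, [0, 0, 0], 0]]}}

```text
time: 11.03
ee_pos: [0.5801, -0.0864, 0.1743]
tool_rot: [0.117, 0.993, 0.001, -0.008]
contact_force: [-1.8, 0.7, -1.3]
grip_width: -0.0001
```

```bash
python3 - <<'E'
from fx import *
s=telemetry.sense(); print(s["ee_pos"],loc(s["ee_pos"],q),s["grip_width"],s["contact_force"])
g=cam("scene")
cv2.imwrite("pics/s5.png",cv2.resize(g["img"][120:280,205:375],(680,640)[:2],interpolation=cv2.INTER_CUBIC)[:600])
E
```

```text
[ 0.58009074 -0.086376    0.17431505] [  61.54201181 -130.56454546] -8.195105548555157e-05 [-1.82546154  0.71652982 -1.34329768]
```

View pics/s5.png

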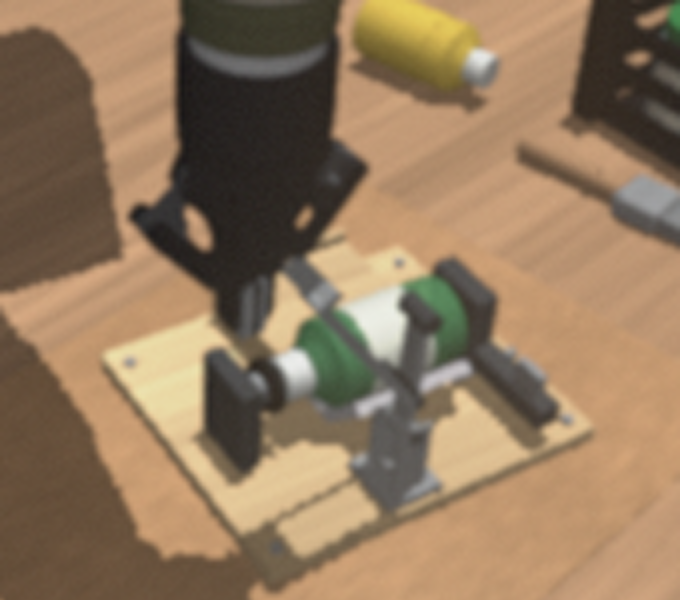

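The fingers are behind the claw and clear of it, at (245,310), with the claw plate at (312,283). I'll let the arm settle before correcting.

Emit:
{"api": "drive_tool", "payload": {"commands": [[1, [0, 0, 0], 0], [1, [0, 0, 0], 0]]}}

```text
time: 11.25
ee_pos: [0.5878, -0.0886, 0.186]
tool_rot: [0.117, 0.993, -0.0, 0.002]
contact_force: [0.3, 0.3, 0.6]
grip_width: 0.0
```

Emit:
{"api": "drive_tool", "payload": {"commands": [[1, [-2, 12, 0], 0], [1, [0, 12, 0], 0], [1, [0, 10, 0], 0], [1, [0, 10, 0], 0], [1, [0, 10, 0], 0], [1, [0, 10, 0], 0], [1, [0, 10, 0], 0], [1, [0, 10, 0], 0], [1, [0, 8, 0], 0], [1, [0, 8, 0], 0], [1, [0, 6, 0], 0], [1, [0, 4, 0], 0]]}}

```text
time: 12.25
ee_pos: [0.6145, 0.0189, 0.1828]
tool_rot: [0.117, 0.993, -0.0, -0.0]
contact_force: [0.7, -0.3, 0.7]
grip_width: 0.0001
```

Emit:
{"api": "drive_tool", "payload": {"commands": [[1, [0, 4, 0], 0], [1, [0, 3, 0], 0], [1, [0, 0, 0], 0], [1, [0, 0, 0], 0], [1, [0, 0, 0], 0]]}}

```text
time: 12.67
ee_pos: [0.6161, 0.0244, 0.1833]
tool_rot: [0.117, 0.993, -0.0, -0.0]
contact_force: [-0.0, 0.0, -0.5]
grip_width: 0.0001
```

```bash
python3 - <<'E'
from fx import *
s=telemetry.sense(); print(s["ee_pos"],loc(s["ee_pos"],q),s["grip_width"],s["contact_force"])
g=cam("scene"); pickle.dump(g,open("s6.pkl","wb"))
cv2.imwrite("pics/s6.png",cv2.resize(g["img"][150:280,225:365],(700,650)[:2],interpolation=cv2.INTER_CUBIC)[:600])
E
```

```text
[0.61608701 0.02443011 0.18326275] [ 70.86461113 -14.43180303] 0.00013965523817741475 [-0.04425511  0.00615216 -0.53930964]
```

View pics/s6.png

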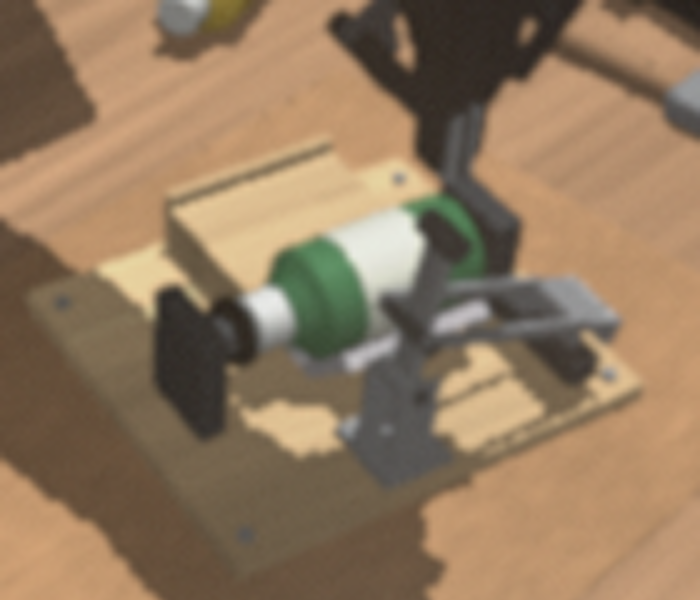

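The claw has fallen forward over the keeper. Its plate spans about (520-618, 278-335) in the crop, and the lever's bar is at (443,235). I'll check the heights by casting rays onto the latch plane.

```bash
python3 - <<'E'
from fx import *
def lat(g,u,v,x=72):
    o,d=ray(g,u,v); n=np.array([np.cos(q[2]),np.sin(q[2]),0]); p0=np.r_[wld((x,0),q),0]
    p=o+d*((p0-o)@n)/(d@n); return loc(p,q)[1].round(1),(p[2]*1000).round(1)
g=pickle.load(open("s6.pkl","rb")); C=lambda u,v:(225+(u+.5)/5-.5,150+(v+.5)/5-.5)
for n,a,x in [("bar near end",(465,243),85),("bar far end",(427,222),59),("bar mid",(446,233),72),("plate mid",(575,305),72),("plate tip far corner",(585,280),53),("plate tip near corner",(618,322),91),("lip bottom near",(618,335),91)]:
    print(n,lat(g,*C(*a),x))
# check: where would hooked/unhooked nose appear
for z in(.05,.06,.068): print(z,[np.round((np.array(proj(g,np.r_[wld((91,y),q),z]))-[225,150])*5) for y in(95,100,105)])
E
```

```text
bar near end (np.float64(-5.4), np.float64(148.3))
bar far end (np.float64(-6.2), np.float64(141.9))
bar mid (np.float64(-5.6), np.float64(144.6))
plate mid (np.float64(86.4), np.float64(59.2))
plate tip far corner (np.float64(110.6), np.float64(50.6))
plate tip near corner (np.float64(98.2), np.float64(57.6))
lip bottom near (np.float64(100.4), np.float64(47.7))
0.05 [array([608., 333.]), array([616., 330.]), array([624., 327.])]
0.06 [array([612., 319.]), array([620., 315.]), array([627., 312.])]
0.068 [array([615., 307.]), array([622., 303.]), array([630., 300.])]
```

The plate top is at about 59 mm and the lip bottom at about 48-50 mm, which is below the keeper top (60), at y about 100. So the claw is hooked, with the lever at about 1.75. Next I go to the +y side of the bar and swing the lever.

Emit:
{"api": "drive_tool", "payload": {"commands": [[1, [-1, 20, 0], 0], [1, [0, 21, 0], 0], [1, [0, 0, 0], 0], [1, [0, 0, 30], 0], [1, [0, 0, 27], 0], [1, [0, 0, 0], 0], [1, [0, 0, 0], 0]]}}

```text
time: 13.3
ee_pos: [0.625, 0.0639, 0.125]
tool_rot: [0.117, 0.993, -0.0, -0.002]
contact_force: [-0.2, 0.3, -0.1]
grip_width: -0.0001
```

Emit:
{"api": "drive_tool", "payload": {"commands": [[1, [0, -4, 0], 0], [1, [0, -7, 0], 0], [1, [0, -7, 0], 0], [1, [0, -7, 0], 0], [1, [0, -7, 0], 0], [1, [0, -7, 0], 0], [1, [0, -7, 0], 0], [1, [0, -7, 0], 0], [1, [0, -7, 0], 0], [1, [0, -7, 0], 0], [1, [0, -6, 0], 0], [1, [0, 0, 0], 0]]}}

```text
time: 14.3
ee_pos: [0.609, -0.0081, 0.126]
tool_rot: [0.118, 0.993, -0.001, -0.001]
contact_force: [-0.3, 0.1, -0.6]
grip_width: -0.0001
```

```bash
python3 - <<'E'
from fx import *
s=telemetry.sense(); print(s["ee_pos"],loc(s["ee_pos"],q),s["grip_width"],s["contact_force"])
E
```

```text
[ 0.60898877 -0.00808637  0.12600753] [ 71.49942792 -47.7079688 ] -9.360161214589146e-05 [-0.31581926  0.14162503 -0.56341497]
```

Emit:
{"api": "drive_tool", "payload": {"commands": [[1, [0, 5, 0], 0], [1, [0, 0, -35], 0], [1, [0, 0, 0], 0], [1, [0, -35, 0], 0], [1, [0, 0, 0], 0], [1, [0, -2, 10], 0], [1, [0, -2, 8], 0], [1, [0, -3, 8], 0], [1, [0, -3, 8], 0], [1, [0, -3, 8], 0], [1, [0, 0, 0], 0]]}}

```text
time: 15.22
ee_pos: [0.598, -0.0541, 0.1207]
tool_rot: [0.119, 0.993, -0.006, -0.001]
contact_force: [-10.6, -16.3, 19.2]
grip_width: -0.0002
```

Emit:
{"api": "drive_tool", "payload": {"commands": [[1, [0, -3, 8], 0], [1, [0, -2, 8], 0], [1, [0, -2, 7], 0], [1, [0, -1, 7], 0], [1, [0, -1, 6], 0], [1, [0, -1, 4], 0], [1, [0, 0, 0], 0]]}}

```text
time: 15.8
ee_pos: [0.592, -0.0784, 0.0819]
tool_rot: [0.124, 0.992, -0.02, -0.003]
contact_force: [-27.0, -61.0, 23.8]
grip_width: -0.0001
```

```bash
python3 - <<'E'
from fx import *
s=telemetry.sense(); print(s["ee_pos"],loc(s["ee_pos"],q),s["grip_width"],s["contact_force"])
E
```

```text
[ 0.59200342 -0.07842224  0.08192808] [  71.28578578 -120.0653585 ] -0.00012226402510985508 [-27.04110765 -61.01191522  23.79366985]
```

The finger has slipped past the bar to its -y side and is pressing sideways with about 65 N. I'll relieve that at once, then lift.

Emit:
{"api": "drive_tool", "payload": {"commands": [[1, [0, -25, 0], 0], [1, [0, -15, 0], 0], [1, [0, 0, 0], 0]]}}

```text
time: 16.05
ee_pos: [0.5871, -0.1001, 0.0785]
tool_rot: [0.119, 0.993, -0.0, -0.0]
contact_force: [0.2, 0.5, 0.0]
grip_width: -0.0003
```

```bash
python3 - <<'E'
from fx import *
s=telemetry.sense(); print(s["ee_pos"],loc(s["ee_pos"],q),s["grip_width"],s["contact_force"])
g=cam("scene"); pickle.dump(g,open("s7.pkl","wb")); h=cam("top"); pickle.dump(h,open("t7.pkl","wb"))
b=cv2.resize(g["img"][150:280,225:365],(420,390),interpolation=cv2.INTER_CUBIC)
c=np.zeros((390,800,3),np.uint8); c[:,:420]=b; c[:,420:]=cv2.resize(h["img"][105:235,175:302],(380,390),interpolation=cv2.INTER_CUBIC)
cv2.imwrite("pics/s7.png",c)
E
```

```text
[ 0.587054   -0.10011563  0.07854522] [  71.50130666 -142.31514955] -0.0002939586941260201 [0.21941173 0.51697449 0.01753964]
```

View pics/s7.png

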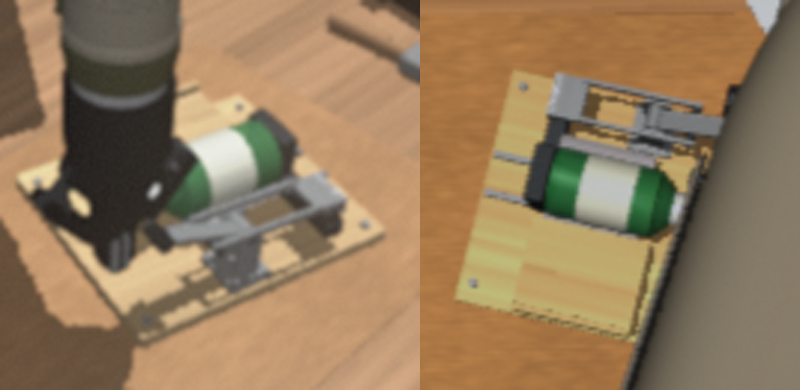

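The lever is already well down and still hooked, with its bar at (160,237) in the scene crop. The bottle is in place and the fingers are free on the -y side. I'll compute the bar's height.

```bash
cat >> fx.py <<'E'
def lat(g,u,v,x=72):
    o,d=ray(g,u,v); n=np.array([np.cos(q[2]),np.sin(q[2]),0]); p0=np.r_[wld((x,0),q),0]
    p=o+d*((p0-o)@n)/(d@n); return loc(p,q)[1].round(1),(p[2]*1000).round(1)
E
python3 - <<'E'
from fx import *
g=pickle.load(open("s7.pkl","rb")); C=lambda u,v:(225+u/3,150+v/3)
print("bar mid",lat(g,*C(160,237)),"far",lat(g,*C(150,228),59),"near",lat(g,*C(170,245),85),"claw tip near",lat(g,*C(343,208),91),"lever mid",lat(g,*C(200,233)))
for th in(0,.2,.3,.4,.5,.6,.7): print(th,np.round((np.array(proj(g,np.r_[wld((72,-21-85*np.cos(th)),q),.06+.085*np.sin(th)]))-[225,150])*3))
E
```

```text
bar mid (np.float64(-97.4), np.float64(85.4)) far (np.float64(-98.0), np.float64(84.1)) near (np.float64(-97.1), np.float64(88.2)) claw tip near (np.float64(71.0), np.float64(52.1)) lever mid (np.float64(-59.5), np.float64(71.0))
0 [149. 264.]
0.2 [152. 248.]
0.3 [155. 240.]
0.4 [158. 231.]
0.5 [163. 222.]
0.6 [169. 213.]
0.7 [175. 204.]
```

The lever is at about 0.33 with its bar at y about -99 and z about 87. I'll lift, centre the tip over the bar and press straight down in small steps.

Emit:
{"api": "drive_tool", "payload": {"commands": [[1, [0, 0, -25], 0], [1, [0, 0, -25], 0], [1, [0, 0, 0], 0], [1, [0, 20, 0], 0], [1, [0, 20, 0], 0], [1, [0, 0, 0], 0], [1, [0, 0, 15], 0], [1, [0, 0, 13], 0], [1, [0, 0, 4], 0], [1, [0, 0, 4], 0], [1, [0, 0, 0], 0]]}}

```text
time: 17.07
ee_pos: [0.5968, -0.0577, 0.0924]
tool_rot: [0.117, 0.993, 0.0, -0.001]
contact_force: [-0.5, 0.9, -0.7]
grip_width: 0.0001
```

Emit:
{"api": "drive_tool", "payload": {"commands": [[1, [0, 0, 4], 0], [1, [0, 0, 4], 0], [1, [0, -1, 4], 0], [1, [0, 0, 4], 0], [1, [0, 0, 3], 0], [1, [0, 0, 0], 0]]}}

```text
time: 17.57
ee_pos: [0.5966, -0.059, 0.0734]
tool_rot: [0.117, 0.993, 0.0, -0.001]
contact_force: [-0.3, 0.5, 0.5]
grip_width: 0.0001
```

```bash
python3 - <<'E'
from fx import *
s=telemetry.sense(); print(s["ee_pos"],loc(s["ee_pos"],q),s["tool_rot"],s["contact_force"])
E
```

```text
[ 0.59658165 -0.05904099  0.07338297] [  71.24531343 -100.15075255] [ 1.17185074e-01  9.93109879e-01  1.88135361e-04 -6.25652724e-04] [-0.30811119  0.54399107  0.49432407]
```

Emit:
{"api": "drive_tool", "payload": {"commands": [[1, [0, 0, 2], 0], [1, [0, 0, 2], 0], [1, [0, 0, 2], 0], [1, [0, 0, 0], 0]]}}

```text
time: 17.9
ee_pos: [0.5968, -0.059, 0.0678]
tool_rot: [0.117, 0.993, 0.0, -0.0]
contact_force: [-0.2, 0.4, -0.0]
grip_width: 0.0
```

Emit:
{"api": "drive_tool", "payload": {"commands": [[1, [0, 0, 1], 0], [1, [0, 0, 1], 0], [1, [0, 0, 0], 0]]}}

```text
time: 18.15
ee_pos: [0.5972, -0.0591, 0.0667]
tool_rot: [0.117, 0.993, -0.0, 0.0]
contact_force: [-1.6, -0.5, 3.4]
grip_width: -0.0004
```

Contact is at 0.067 m, which is exactly the bar's top height with the lever level. One firm press more, then retreat and check.

Emit:
{"api": "drive_tool", "payload": {"commands": [[1, [0, 0, 1], 0], [1, [0, 0, 0.5], 0], [1, [0, 0, 0], 0]]}}

```text
time: 18.4
ee_pos: [0.5973, -0.0592, 0.0663]
tool_rot: [0.117, 0.993, -0.0, 0.001]
contact_force: [-2.6, 1.3, 10.8]
grip_width: 0.0001
```

Emit:
{"api": "drive_tool", "payload": {"commands": [[1, [0, 0, -20], 0], [1, [0, 0, -40], 0], [1, [0, 0, -40], 0], [1, [0, 0, -40], 0], [1, [0, -40, -20], 0], [1, [0, -40, 0], 0], [1, [0, -40, 0], 0], [1, [0, -40, 0], 0], [1, [0, -40, 0], 0], [1, [0, 0, 0], 0], [1, [0, 0, 0], 0]]}}

```text
time: 19.32
ee_pos: [0.5505, -0.2533, 0.223]
tool_rot: [0.119, 0.993, 0.0, -0.0]
contact_force: [-0.1, 0.8, 0.1]
grip_width: 0.0001
```

```bash
python3 - <<'E'
from fx import *
s=telemetry.sense(); print(s["ee_pos"],loc(s["ee_pos"],q),s["contact_force"])
g=cam("scene"); pickle.dump(g,open("s8.pkl","wb")); h=cam("top"); pickle.dump(h,open("t8.pkl","wb"))
# dark bar blob near lever end in scene; expected pixel for several angles
gray=cv2.cvtColor(g["img"],cv2.COLOR_BGR2GRAY)
for th in(0,.1,.2,.3):
    u,v=proj(g,np.r_[wld((72,-21-85*np.cos(th)),q),.06+.085*np.sin(th)]); print(th,round(u,1),round(v,1))
u,v=map(int,(proj(g,np.r_[wld((72,-106),q),.06])))
print(u-9,v-12); print(gray[v-12:v+9,u-9:u+14])
# bottle, from scene & top green masks
for n,f0,f in(("scene",s_ if False else s and pickle.load(open("s4.pkl","rb")),g),):
    for k in(f0,f):
        hsv=cv2.cvtColor(k["img"],cv2.COLOR_BGR2HSV); m=cv2.inRange(hsv,(50,90,30),(85,255,255)); m[:165]=0;m[250:]=0;m[:,:250]=0;m[:,345:]=0
        ys,xs=np.nonzero(m); print("scene green",xs.mean().round(1),ys.mean().round(1),xs.min(),xs.max(),ys.min(),ys.max())
hsv=cv2.cvtColor(h["img"],cv2.COLOR_BGR2HSV); m=cv2.inRange(hsv,(50,90,30),(85,255,255)); m[:,:190]=0;m[:,300:]=0;m[:130]=0;m[240:]=0
ys,xs=np.nonzero(m); r=cv2.minAreaRect(np.c_[xs,ys].astype(np.float32)); print("top rect",r, loc(plane(h,*r[0],.07),q))
ctr=[plane(h,*p,.07) for p in cv2.boxPoints(r)]; print([loc(p,q).round(1) for p in ctr])
for a in ("t0","t8"):
    k=pickle.load(open({"t0":"top0.pkl","t8":"t8.pkl"}[a],"rb"))["img"]
    if a=="t0":k0=k
d=np.abs(k.astype(int)-k0).sum(2)
for n,(u,v,w) in {"jar":(398,139,14),"small":(399,207,12),"brush":(120,176,20)}.items(): print(n,"meandiff",d[v-w:v+w,u-w:u+w].mean().round(1))
E
```

```text
[ 0.55048256 -0.25332016  0.22298842] [  71.45015756 -299.82418502] [-0.06264631  0.80678561  0.13519986]
0 274.6 238.1
0.1 275.0 235.5
0.2 275.6 232.7
0.3 276.5 229.8
265 226
[[ 57  57  57  58  63  84 104 111 111 110 109 110 110 110 108 109 109 110
  110 108 108 108 112]
 [ 56  58  57  57  64  90 107 113 110 109 109 111 109 111 111 110 110 108
  108 109 107 103 104]
 [ 57  59  58  58  65  87 108 110 110 109 110 109 110 111 109 109 108 108
  107 107 106 106 102]
 [ 55  61  59  57  67  88 106 110 110 109 110 110 108 107 107 108 107 106
  106 110 114 119 127]
 [ 57  57  58  58  67  91 108 110 109 107 107 109 113 112 107 105 108 111
  116 124 134 138 148]
 [ 59  58  59  58  69  92 106 107 107 111 118 125 141 137 119 112 118 131
  140 145 152 155 156]
 [ 55  59  58  57  67  90 100  99 102 121 147 165 173 163 140 136 139 149
  157 156 157 159 158]
 [ 57  58  59  58  67  82  92  89  92 118 159 180 181 167 156 154 153 156
  157 157 158 160 159]
 [ 57  58  60  60  64  73  80  82  84  99 133 159 164 161 157 157 157 159
  158 159 161 158 157]
 [ 59  57  59  63  66  67  72  75  82  87 101 124 1
[... 614 characters left out ...]
 157 136 123]
 [199 199 199 199 198 200 201 202 188 151 104  70  64  72 103 149 181 193
  189 163 131 114 107]
 [199 199 200 201 202 201 201 201 198 179 141 107 101 114 143 173 190 192
  188 173 151 127 106]
 [199 201 201 202 201 200 199 198 197 192 175 160 156 164 175 188 190 190
  189 180 158 129 106]
 [203 202 202 200 198 197 196 194 194 195 191 188 186 189 188 189 186 182
  179 164 137 112 103]
 [201 199 199 196 195 195 192 192 193 194 192 191 191 190 187 180 166 154
  147 132 110 102 103]]<stdin>:14: RuntimeWarning: Mean of empty slice.
  ret = ret.dtype.type(ret / rcount)
Traceback (most recent call last):
ValueError: zero-size array to reduction operation minimum which has no identity
```

The bar's dark band is centred at about (274.5, 237.5), which matches lever 0 to 0.05. I'll run the remaining checks with a corrected mask.

```bash
python3 - <<'E'
from fx import *
h=pickle.load(open("t8.pkl","rb")); g=pickle.load(open("s8.pkl","rb"))
def mask(k): 
    i=k["img"].astype(int); return ((i[...,1]>i[...,2]+15)&(i[...,1]>i[...,0]+8))
fix=[np.r_[wld(p,q),z] for p in((-60,-130),(-60,130),(60,130),(60,-130)) for z in(.03,.1)]
for n,k in(("top",h),("scene4",pickle.load(open("s4.pkl","rb"))),("scene8",g)):
    roi=np.zeros(k["img"].shape[:2],np.uint8); cv2.fillConvexPoly(roi,cv2.convexHull(np.int32([proj(k,p) for p in fix])),1)
    m=(mask(k)&(roi>0)).astype(np.uint8); ys,xs=np.nonzero(m); print(n,len(xs),xs.mean().round(1),ys.mean().round(1),xs.min(),xs.max(),ys.min(),ys.max())
    if n=="top":
        r=cv2.minAreaRect(np.c_[xs,ys].astype(np.float32)); print([loc(plane(k,*p,.065),q).round(1) for p in cv2.boxPoints(r)])
# expected pixel positions in scene of cap end, bottle, at seat
# profile along groove (x=0,z=.08 stop top; z=.084 bottle top) in top view
gt=cv2.cvtColor(h["img"],cv2.COLOR_BGR2GRAY); g0=cv2.cvtColor(t["img"],cv2.COLOR_BGR2GRAY)
f=lambda im,k,x,y,z: int(cv2.remap(im,*[np.float32([[c]]) for c in proj(k,np.r_[wld((x,y),q),z])],cv2.INTER_LINEAR)[0,0])
print("stop top before",[(y,f(g0,t,-15,y,.08)) for y in range(35,100,3)])
print("stop top after ",[(y,f(gt,h,-15,y,.08)) for y in range(35,100,3)])
print("cap/pad after",[(y,f(gt,h,0,y,.068)) for y in range(-100,-30,3)])
d=np.abs(h["img"].astype(int)-t["img"]).sum(2)
for n,(u,v,w) in {"jar":(398,139,14),"small":(399,207,12),"brush":(120,176,20)}.items(): print(n,"meandiff",d[v-w:v+w,u-w:u+w].mean().round(1))
E
```

```text
top 523 237.7 168.9 216 259 154 183
[array([-30.5,  56. ]), array([27.4, 55.7]), array([ 25. , -54.1]), array([-32.7, -53.1])]
scene4 371 298.8 204.0 280 321 189 219
scene8 443 295.7 204.7 276 318 190 219
stop top before [(35, 125), (38, 125), (41, 123), (44, 129), (47, 147), (50, 148), (53, 104), (56, 81), (59, 69), (62, 29), (65, 7), (68, 13), (71, 31), (74, 49), (77, 53), (80, 55), (83, 58), (86, 83), (89, 140), (92, 163), (95, 163), (98, 163)]
stop top after  [(35, 82), (38, 81), (41, 82), (44, 80), (47, 75), (50, 67), (53, 49), (56, 54), (59, 60), (62, 61), (65, 62), (68, 82), (71, 141), (74, 176), (77, 179), (80, 178), (83, 178), (86, 178), (89, 178), (92, 178), (95, 178), (98, 177)]
cap/pad after [(-100, 58), (-97, 60), (-94, 60), (-91, 63), (-88, 90), (-85, 129), (-82, 110), (-79, 54), (-76, 32), (-73, 98), (-70, 191), (-67, 206), (-64, 206), (-61, 207), (-58, 201), (-55, 169), (-52, 99), (-49, 69), (-46, 67), (-43, 67), (-40, 68), (-37, 84), (-34, 98), (-31, 101)]
jar meandiff 172.6
small meandiff 186.9
brush meandiff 31.1
```

The stop's outer edge went from 87.5 to 69.5, so it is drawn in about 18 mm. The bottle spans about -73 to 56 against the pad, central and parallel. In the top view the arm now hides the jars, so I check them in the scene view and then hand in.

```bash
python3 - <<'E'
from fx import *
g=pickle.load(open("s8.pkl","rb"))
d=np.abs(g["img"].astype(int)-s["img"]).sum(2)
for n,(u,v,w) in {"jar":(178,332,18),"small":(131,280,13),"brush":(375,173,15)}.items(): print(n,d[v-w:v+w,u-w:u+w].mean().round(1))
print(telemetry.sense()["time"],arm.close_job())
E
```

```text
jar 26.3
small 38.7
brush 22.3
the job is handed in; nothing more can be done
19.4167 None
```

I rolled the bottle into the vee, flipped the claw over the keeper, swung the lever down fully and handed the job in at 19.4 s of the 54 s. No verdict was reported.

**What I did**
- I nudged the bottle about 3–4 mm along its axis so it would clear the end stop. I then rolled it off the shelf with the open fingers, without lifting it.
- I pushed the claw over while the lever was still up. It measured as hooked: lip at about 48–50 mm against a keeper top of 60 mm.
- I pushed the lever down onto its stop and backed the arm well away.

**Last checks**
- **Lever:** the last contact was at z 0.067 m, which is the bar's top with the lever level. After I backed off, the image still gave 0 to 0.05 rad.
- **End stop:** drawn in by about 18 mm.
- **Pad:** the bottle's cap is against it, and it looks pressed in by about 5 mm. This is a rough estimate, since the pad face reading varied by a few mm between views.
- **Bottle:** about 2–3 mm from the vee centre and parallel to it in the top view. I could not measure its height directly.
- **Claw:** I did not measure the lip again with the lever down. That it is still hooked follows from the stop having been drawn in.

**What went wrong or stayed unsure**
- **Finger slip:** halfway through the lever swing the finger slid off the bar and pressed sideways, with about 70 N on the wrist. That is below the 120 N wrist limit. It was most likely a fingertip contact, but I can't rule out that the gripper's body touched and passed its 40 N limit.
- **Jars and brush:** the arm hid the jars in the last top view. The scene view showed only small brightness changes around the jars and the brush, probably shadows, and the arm never went down near them.

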